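# Lock down the arm of the paper cutter

### The job

The class has finished cutting labels: make the guillotine paper cutter safe. Press its sprung arm all the way down, keep it down while you swing the catch beside it round until it stops with its nose over the arm's side lug, and then let the arm come up against the catch so that it stays locked down. Press firmly but without brute force, never let the arm fly up, and leave the things lying on and around the cutter where they are.

Things in the scene. Friction and masses are not known exactly. Their poses are not given: they have to be found in the camera images.
- cutter: paper cutter, fixed to the table: dark bed 320 x 230 mm with a light grid, top 28 mm above the table. Origin: centre of its underside, on the table; x points from its front edge (the grip's side) to its rear edge (the arm's pivot), y to its left, z up. All x and y below are mm in this frame. The arm runs along the right side; its hinge axis, parallel to y, lies at x = 140, 46 mm above the table.
- blade_arm (a joint): the arm's hinge, rad: 0 = all the way down (level, on its stop), 0.62 = raised, where a torsion spring holds it. The spring lifts it at every angle, harder the lower it is: at bar_top about 5 N starts it down and about 8 N (10 N at the lug) keeps it on its stop. Let go, it flies up. Pushing it down, follow its arc about the pivot.
- bar_top (a point): point in the middle of the arm's flat top, 288 mm from the pivot along the arm, 10 mm above its mid-line; moves with the arm; down: x = -148, y = -131, 56 mm above the table. The arm is a grey bar 22 mm wide, 20 mm high, a blade hanging 18 mm below; its black grip, 110 mm long, 29 mm thick, begins 308 mm from the pivot. Press here or anywhere from here back to the lug.
- lug_top (a point): centre of the top of the arm's steel lug (14 mm along the bar, sticking out 15 mm from the bar's right side), which the catch's nose has to cover; 235 mm from the pivot; moves with the arm. With the arm down: x = -95, y = -149.5, 42 mm above the table.
- catch (a joint): steel swivel catch on a pedestal right of the arm, rad: 0 = open (nose pointing to the rear, clear of the lug), 1.57 = home on its stop (nose pointing left over the lug); counter-clockwise seen from above. Slight friction (1.5 N at the post), stays where left. The nose passes 2.5 mm above the lug of a fully lowered arm; if the arm is higher the nose strikes the lug's side.
- catch_pivot (a point): point on the catch's vertical axis, on top of its flat 6 mm lever: x = -95, y = -169, 50.5 mm above the table. The nose is 12 mm wide and reaches 24 mm from the axis. With the catch home and the arm let go, the arm rises about 0.015 rad until the lug bears on the nose.
- thumb_post (a point): centre of the top of the catch's black upright post: 14 mm thick, 36 mm tall above the lever, top 86.5 mm above the table, 34 mm from the axis. At 0: x = -119, y = -193; mid-swing: x = -95, y = -203; home: x = -71, y = -193. With a gripper 50 mm open, one fingertip can keep the bar down while the other, beside it, pushes the post to the rear.
- slide_box: bystander: grey and white box for microscope slides, 100 x 80 x 34 mm, on the cutter's bed. Origin: centre of its underside.
- label_cards: bystander: stack of paper label cards, 74 x 105 x 12 mm, on the cutter's bed. Origin: centre of its underside.
- petri_dish: bystander: closed clear petri dish, 92 mm across, 16 mm high, on the table to the right of the cutter. Origin: centre of its underside.
- power_block: bystander: dark grey power adapter, 75 x 85 x 28 mm, on the table in front of the cutter's front edge. Origin: centre of its underside.
- specimen_jar: bystander: amber glass jar with a dark lid, 72 mm across, 105 mm high, to the right of the cutter's rear. Origin: centre of its underside.
- marker: bystander: white marker pen with a black cap, 135 mm long, 19 mm thick, on the table to the right, some way from the cutter. Origin: on the table under its middle.

How it is judged (in metres and radians):
On the way, in this order (a step that is already met when the one before it is completed fails the run):
1. the arm is pressed all the way down (within 0.01 rad of its stop) while the catch is still open (value of joint blade_arm below 0.01 rad and value of joint catch below 0.8 rad), for 0.2 s.
2. with the arm still down, the catch is swung home over the lug (beyond 1.3 rad) (value of joint blade_arm below 0.03 rad and value of joint catch above 1.3 rad), for 0.2 s.
At the end, for the whole second after the job is handed in: the arm is locked: let go, it rests under the catch within 0.03 rad of all the way down, at rest, and the catch is home (beyond 1.3 of 1.57 rad) over the lug (all of step 2 and velocity of joint blade_arm below 0.05 rad/s); the robot touches nothing.
It fails at once if the arm flies up (faster than 1.5 rad/s) (velocity of joint blade_arm above 1.5 rad/s).
It fails at once if the arm is pressed with brute force (more than 45 N) (contact force between any of the fingers, the arm and blade_arm above 45 N).
It fails at once if the catch is forced (more than 30 N) (contact force between any of the fingers, the arm and catch above 30 N).
It fails at once if a bystander is moved by more than 25 mm (distance of any of slide_box, label_cards, petri_dish, power_block, specimen_jar, marker from where it was at the start of the episode above 0.025 m).
It also fails if it takes over 61 s, if anything falls off the work surface, if the arm or the gripper's body presses on something with over 40 N, if the wrist force passes 120 N, or if a joint passes its speed limit or range.

### The arm

A 6-joint arm with a two-finger parallel gripper is mounted at the origin on the work surface. World frame = base frame: x ahead of the robot, y to its left, z up, the work surface at z = 0. Lengths are in mm, angles in rad, forces in N, time in s.
With the tool pointing down it reaches from about 325 to 1000 mm from the base axis. Payload 5.1 kg.
Tool frame: the origin (TCP) lies midway between the tips of the shut fingers; the grasp point (between the pads) lies 19 mm behind it (manip.pinch_z is the distance from the TCP to the grasp point, in mm); z points along the fingers, x is the direction in which the jaws open and shut, and the axes are right-handed (so a half turn about z gives the same grasp; the last joint's range is limited). The gripper opens to 85 mm and grips with 20 to 120 N. Pads are 22 mm wide; open, the fingers measure 114 mm over their backs; the gripper's body (76 mm by 85 mm) begins 54 mm behind the grasp point. The pads swing forward as they close: fully open they stand 13 mm farther back than shut.
Start: joints at [1.213, 0.124, 1.65, -0, 1.367, -0.083], TCP at [176.402, 625.593, 231.322] pointing down, gripper open.
Joint ranges: [-2.61, 2.61], [-1.02, 2.33], [0.03, 2.71], [-1.35, 4.49], [0.32, 2.68], [-2.91, 2.91]. Speed limits (rad/s): [2.57, 2.57, 3.14, 3.14, 3.14, 3.14].

### API

Orientations are given as a 3x3 rotation matrix whose columns are the frame's x, y, z axes.
In Python, from station import status, imaging, workorder, manip gives the robot as it stands.
- The arm moves only by the tool step_arm, never from a script. Its argument "commands" is a list that holds one entry, the list of rows, each a list of 5 numbers: the gripper's target within -1 to 1 (shut at 1, half-way at 0, fully open at -1), then the shift along the tool's x, y, z in mm, then the turn about the tool's z in rad. In form: [[[gripper, tx, ty, tz, roll], ...]]. A call has 1 to 20 rows; each row is the pose to reach, as a shift and turn from the pose measured when the call began, along the tool's axes at that moment; what a row does not reach only later rows make up. A row lasts 1/10 s, in which the tool goes at most 50 mm and 8.59 degrees, less where a joint would pass 70% of its speed; a pose out of reach is approached as far as the arm can. A call with a gripper value outside its range is refused whole. The fingers move at their own pace and stop on an object; "force" is the grip in N (left out, the last holds). Time passes only in rows, so rows that repeat a pose let the fingers close. It gives the time, the measured TCP pose, the force and the opening at its end, in the units of the state.
- status.sense(): the state, without advancing time (a new reading comes with each control period).
- imaging.capture(name): name is "side" or "top" or "wrist"; returns a dict with "frame" (480x640x3 uint8, red, green, blue), "fx", "fy", "cx", "cy" (pixels), "origin" and "orientation" of the camera in the world; the wrist camera has in their place "mount" (4x4, takes a point from camera to tool coordinates, whose origin is the TCP and whose axes are the tool frame's). Camera axes: x right, y up, looking along -z (the intrinsics and any distortion apply to the point x, -y, -z); pixel columns grow to the right and rows downward; lengths in mm; the calibration is good to about 2 mm. A picture is of the moment at which its call begins: read the wrist's pose just before it. There is no depth.
- workorder.finish_job(): hands the job in, once; it reports no verdict.
The state is a dict: "time_s": time; "qpos": joint angles; "joint_velocities": joint speeds; "effort": joint torques, N m; "tool_pos": TCP position; "tcp_rot": TCP orientation; "wrist_force": force on the tool from outside, world axes, zero at the start; "torque": the same for the moment, N m; "finger_gap": finger opening in mm.
Only numpy, scipy, OpenCV 4.12 (cv2) and the standard library are available. Lean on these libraries where they do the work, as an engineer would, in place of code of your own. Each camera call takes 0.05 s, during which the arm holds its last target. There are 200 camera calls.

## Working session

There is one attempt and no reset: what is moved stays moved. The work goes in short steps, Python scripts to look and compute and a tool call to move; the robot and the scene stay as the last step left them, time stands still between calls to the robot, and variables do not carry over. Pictures are saved under pics/ and viewed, about 8 in all and at most 12, crops included, and the job is handed in when it is done.

Besides the shell and the picture viewer there is one more tool, called after "Emit:" in YAML: its name, and indented under it one key for each argument. step_arm: Moves the arm, as the interface text tells. Its arguments: {"type":"object","properties":{"commands":{"type":"array"},"force":{"type":"number"}},"required":["commands"]}

```bash
mkdir -p pics; ls; python3 - <<'E'
from station import status, imaging, workorder, manip
import cv2
s=status.sense(); print({k:s[k] for k in("time_s","qpos","tool_pos","tcp_rot","wrist_force","finger_gap")})
import pickle
for n in("top","side"):
    c=imaging.capture(n); pickle.dump(c,open(f"pics/{n}0.pkl","wb"))
    print(n,{k:v for k,v in c.items() if k!="frame"})
    cv2.imwrite(f"pics/{n}0.png",c["frame"][:,:,::-1])
E
```

```text
pics
{'time_s': 0.0, 'qpos': array([ 1.21339244e+00,  1.24553611e-01,  1.65169163e+00,  3.47118966e-05,
        1.36750067e+00, -8.25721967e-02]), 'tool_pos': array([176.18488024, 625.02490326, 230.0112124 ]), 'tcp_rot': array([[ 2.71390886e-01,  9.62468893e-01, -7.85149632e-04],
       [ 9.62466827e-01, -2.71391940e-01, -2.00529053e-03],
       [-2.14311304e-03, -2.11462901e-04, -9.99997681e-01]]), 'wrist_force': array([-0.16929083,  0.1133455 ,  0.7421601 ]), 'finger_gap': 84.81593414186949}
top {'fx': 493.76280826386596, 'fy': 493.76280826386596, 'cx': 312.9436523096224, 'cy': 251.19316757376708, 'origin': array([ 506.19427629,  -64.29551669, 1122.85421185]), 'orientation': array([[ 0.02237868,  0.99622347, -0.08389271],
       [-0.99970189,  0.02311816,  0.00785343],
       [ 0.00976322,  0.08369195,  0.99644385]])}
side {'fx': 470.45369100751844, 'fy': 470.45369100751844, 'cx': 319.2849928094703, 'cy': 238.98507162498228, 'origin': array([362.28483627, 726.3899928 , 628.24253426]), 'orientation': array([[-0.95536362,  0.18286626, -0.23203509],
       [-0.29440497, -0.52384455,  0.79932009],
       [ 0.02461836,  0.83195362,  0.55429876]])}
```

View pics/top0.png

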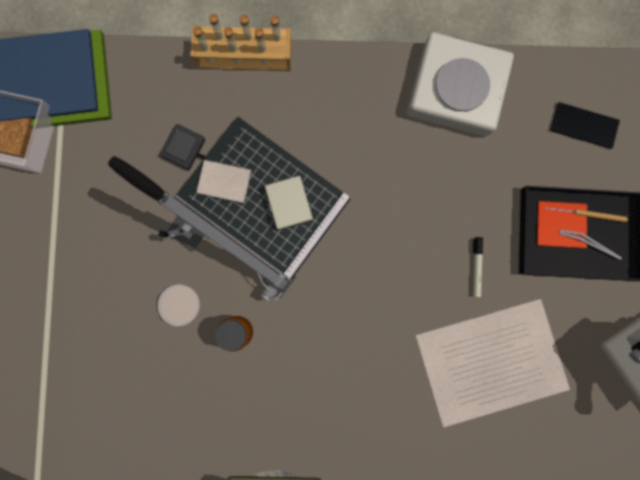

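View pics/side0.png

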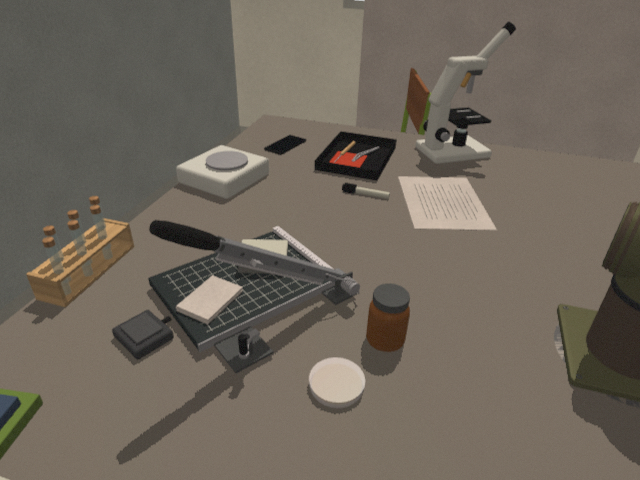

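The top view shows the cutter bed with corners near (238,119), (348,197), (288,277) and (177,197). The arm runs along the lower-left edge, with the grip at (135,178) and the catch near (180,232). I'll enlarge both views for exact pixels.

```bash
python3 - <<'E'
import cv2
a=cv2.imread("pics/top0.png")[110:300,100:360]; a=cv2.resize(a,None,fx=3,fy=3,interpolation=cv2.INTER_CUBIC)
cv2.imwrite("pics/topc.png",cv2.convertScaleAbs(a,alpha=1.6,beta=10))
a=cv2.imread("pics/side0.png")[210:380,140:400]; a=cv2.resize(a,None,fx=3,fy=3,interpolation=cv2.INTER_CUBIC)
cv2.imwrite("pics/sidec.png",cv2.convertScaleAbs(a,alpha=1.6,beta=10))
E
```

```text
(no output)
```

View pics/topc.png

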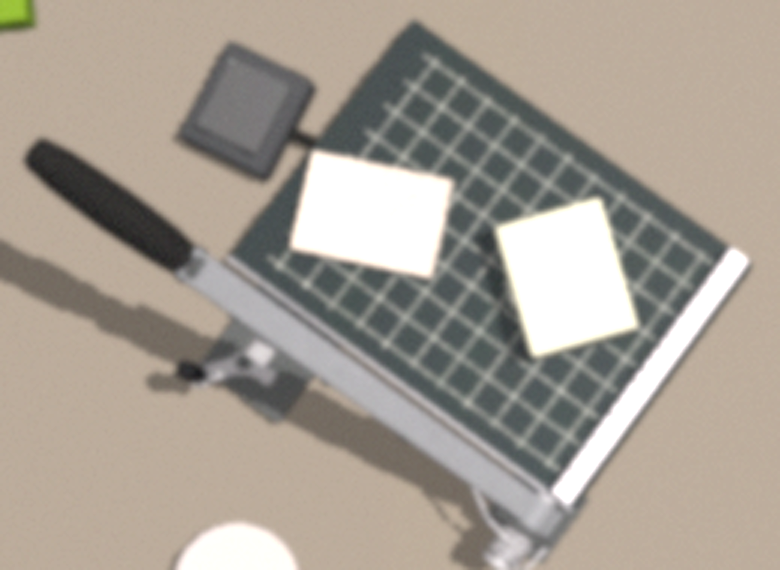

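View pics/sidec.png

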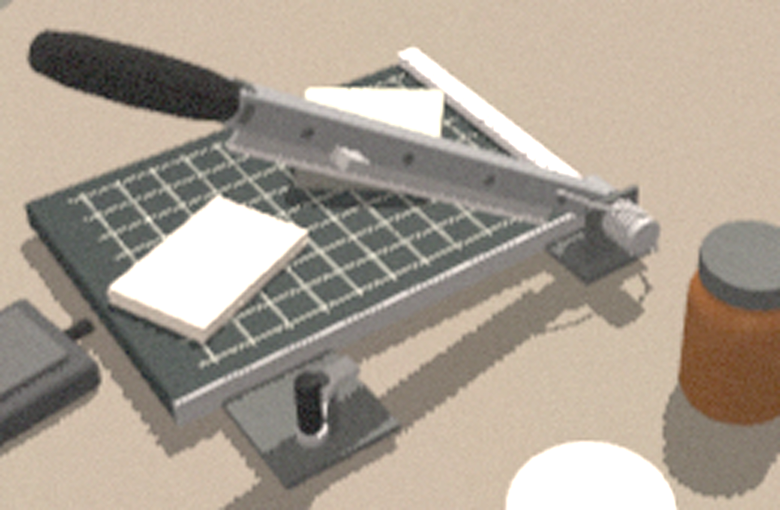

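Crops read (full-image pixels). Top: bed front-left corner (237.7,117.3), post top (162.7,233.3), grip end (111.7,160). Side: bed front-right corner (199.3,345), front-left corner (149.3,279), post top (243.3,335.3).

```bash
cat > h.py <<'E'
import numpy as np, pickle
from scipy.optimize import least_squares
def proj(c,P):
    p=(np.atleast_2d(P)-c["origin"])@c["orientation"]
    return np.c_[c["cx"]+c["fx"]*p[:,0]/-p[:,2], c["cy"]-c["fy"]*p[:,1]/-p[:,2]]
def tow(q,P):
    P=np.atleast_2d(P).astype(float); c,s=np.cos(q[2]),np.sin(q[2])
    return np.c_[q[0]+c*P[:,0]-s*P[:,1], q[1]+s*P[:,0]+c*P[:,1], P[:,2]]
E
python3 - <<'E'
from h import *
T=pickle.load(open("pics/top0.pkl","rb"));S=pickle.load(open("pics/side0.pkl","rb"))
ot=[((-160,115,28),(237.7,117.3)),((-119,-193,86.5),(162.7,233.3)),((-199,-131,289),(111.7,160))]
os=[((-160,-115,28),(199.3,345)),((-160,115,28),(149.3,279)),((-119,-193,86.5),(243.3,335.3))]
def res(q):
    return np.concatenate([proj(c,tow(q,[a for a,_ in o]))-np.array([b for _,b in o]) for c,o in((T,ot),(S,os))])
r=least_squares(lambda q:res(q).ravel(),[550,300,-2.2],loss="soft_l1")
q=r.x;print(q,"\n",res(q).round(1))
np.save("q.npy",q)
for n,p in dict(bar_top=(-148,-131,56),lug=(-95,-149.5,42),piv=(-95,-169,50.5),post0=(-119,-193,86.5),post1=(-71,-193,86.5),hinge=(140,-131,46)).items(): print(n,tow(q,p).round(1), np.hypot(*tow(q,p)[0,:2]).round())
def back(c,u,v,z):
    d=c["orientation"]@np.array([(u-c["cx"])/c["fx"],-(v-c["cy"])/c["fy"],-1]);o=c["origin"];return o+d*(z-o[2])/d[2]
inv=lambda w: tow([0,0,-q[2]],w-np.array([q[0],q[1],0])).round()
for n,u,v,z in(("jar lid",231,335,105),("petri",179,305,16),("power",181.5,147,28),("cards",224,181,40),("box",289,202,62)):
    w=back(T,u,v,z);print(n,w.round(),inv(w))
E
```

```text
[714.29807619  39.53699536 -46.1606948 ] 
 [[-0.1 -0.1]
 [-1.2  0. ]
 [-0.2  2.8]
 [ 0.8 -1.5]
 [-0.5 -2.7]
 [-1.3 -0.2]]
bar_top [[691.2 235.8  56. ]] 730.0
lug [[645.8 202.9  42. ]] 677.0
piv [[629.8 214.   50.5]] 665.0
post0 [[623.8 247.4  86.5]] 671.0
post1 [[596.4 208.   86.5]] 632.0
hinge [[526.8  -0.6  46. ]] 527.0
jar lid [417.  91. 105.] [[ 128. -273.  105.]]
petri [472. 222.  16.] [[ -12. -303.   16.]]
power [828. 229.  28.] [[-221.  -15.   28.]]
cards [749. 128.  40.] [[-93. -22.  40.]]
box [702. -18.  62.] [[55. 23. 62.]]
```

```bash
cat >> h.py <<'E'
def plan(P,roll=True,q=None):
    "tool-axis shift and roll to bring TCP to cutter point P with tool x=cutter y"
    from station import status
    q=np.load("q.npy") if q is None else q
    s=status.sense(); R=s["tcp_rot"]; w=tow(q,P)[0]
    ty=q[2]+np.pi/2; cur=np.arctan2(R[1,0],R[0,0])
    r=(cur-ty+np.pi)%(2*np.pi)-np.pi
    return (R.T@(w-s["tool_pos"])).round(1), round(r,3)
def cut(w,q=None):
    q=np.load("q.npy") if q is None else q
    return tow([0,0,-q[2]],np.atleast_2d(w)-[q[0],q[1],0])[0]
E
python3 - <<'E'
from h import *
from station import imaging
q=np.load("q.npy"); q[2]=(q[2]+np.pi)%(2*np.pi)-np.pi; np.save("q.npy",q); print(q)
c=imaging.capture("wrist");print(c["mount"].round(3),c["fx"])
print(plan((-150,-164,380)))
E
```

```text
[714.29807619  39.53699536  -2.17839765]
[[ 1.00000e+00 -1.00000e-03 -1.00000e-03 -4.18000e-01]
 [-1.00000e-03 -9.50000e-01 -3.12000e-01 -7.99310e+01]
 [-0.00000e+00  3.12000e-01 -9.50000e-01 -1.43229e+02]
 [ 0.00000e+00  0.00000e+00  0.00000e+00  1.00000e+00]] 372.7307846114595
(array([-222.5,  570.8, -149.4]), np.float64(1.904))
```

Emit:
step_arm:
  commands:
    - [[-0.22,0,0,-75,0],[-0.22,0,0,-150,0],[-0.22,-40,100,-150,0.3],[-0.22,-100,250,-150,0.8],[-0.22,-160,400,-150,1.3],[-0.22,-222,571,-150,1.904],[-0.22,-222,571,-150,1.904],[-0.22,-222,571,-150,1.904],[-0.22,-222,571,-150,1.904],[-0.22,-222,571,-150,1.904],[-0.22,-222,571,-150,1.904],[-0.22,-222,571,-150,1.904],[-0.22,-222,571,-150,1.904],[-0.22,-222,571,-150,1.904],[-0.22,-222,571,-150,1.904],[-0.22,-222,571,-150,1.904],[-0.22,-222,571,-150,1.904],[-0.22,-222,571,-150,1.904]]

```text
time_s: 1.95
tool_pos: [664.8, 257.7, 380.6]
tcp_rot: [[0.822, -0.569, -0.001], [-0.569, -0.822, -0.001], [-0.0, 0.002, -1.0]]
wrist_force: [0.3, 0.3, 0.0]
finger_gap: 51.8
```

```bash
python3 - <<'E'
from h import *
from station import imaging,status
import cv2
s=status.sense(); print(s["time_s"],s["tool_pos"],s["finger_gap"],s["wrist_force"],s["qpos"])
c=imaging.capture("wrist"); M=np.eye(4);M[:3,:3]=s["tcp_rot"];M[:3,3]=s["tool_pos"];M=M@c["mount"]
c["orientation"]=M[:3,:3];c["origin"]=M[:3,3];pickle.dump(c,open("pics/w1.pkl","wb"))
q=np.load("q.npy");im=c["frame"][:,:,::-1].copy()
for p in [(-119,-193,86.5),(-95,-169,50.5),(-160,-115,28),(140,-131,46),(-51.6,-149.5,179),(-88.6,-131,221)]:
    u=proj(c,tow(q,p))[0]; print(p,u.round(1)); cv2.drawMarker(im,tuple(int(t) for t in u.round()),(0,0,255),cv2.MARKER_CROSS,8,1)
cv2.imwrite("pics/w1.png",im)
print(plan((-150,-164,380)))
E
```

```text
1.95 [664.78267778 257.7431     380.59798725] 51.77063728014953 [0.28804365 0.27092127 0.02713787] [ 2.94999478e-01  2.15784968e-01  1.30062685e+00 -9.78994417e-04
  1.62649461e+00  9.00483290e-01]
(-119, -193, 86.5) [296.5 210.8]
(-95, -169, 50.5) [316.6 221.8]
(-160, -115, 28) [357.6 169.9]
(140, -131, 46) [341.4 368.9]
(-51.6, -149.5, 179) [334.5 296.9]
(-88.6, -131, 221) [357.6 281.7]
(array([1.4, 1. , 0.9]), np.float64(0.002))
```

View pics/w1.png

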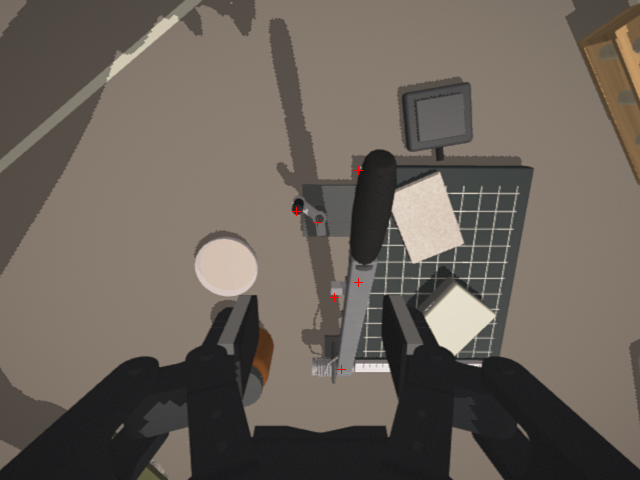

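The markers land a few pixels low. True positions are: post top (298,204), lug (337,288), bed front-left corner (531,168), grip/bar junction (364,263). I'll refit with these.

```bash
python3 - <<'E'
import cv2
a=cv2.imread("pics/w1.png")[140:380,260:540]
cv2.imwrite("pics/w1c.png",cv2.convertScaleAbs(cv2.resize(a,None,fx=2.5,fy=2.5,interpolation=cv2.INTER_CUBIC),alpha=1.7,beta=15))
E
```

```text
(no output)
```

View pics/w1c.png

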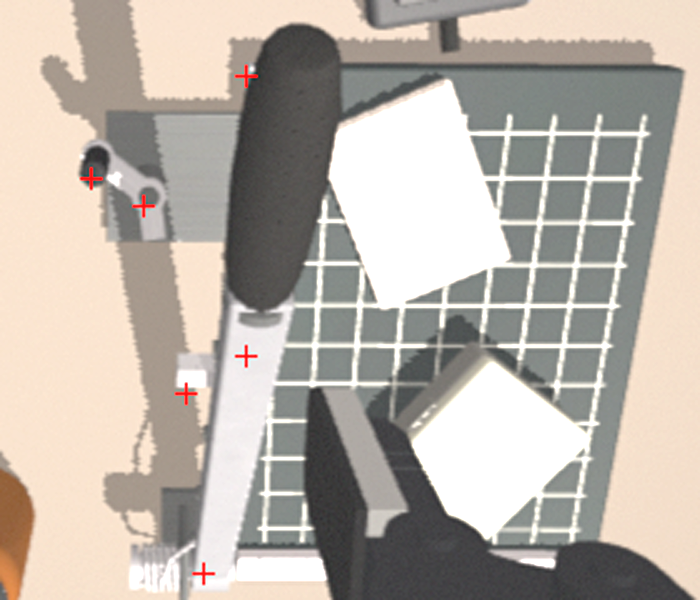

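```bash
python3 - <<'E'
from h import *
L=lambda n:pickle.load(open(f"pics/{n}.pkl","rb"))
T,S,W=L("top0"),L("side0"),L("w1")
ot=[((-160,115,28),(237.7,117.3)),((-119,-193,86.5),(162.7,233.3))]
os=[((-160,-115,28),(199.3,345)),((-160,115,28),(149.3,279)),((-119,-193,86.5),(243.3,335.3))]
k=lambda a,b:(a/2.5+260,b/2.5+140)
ow=[((-119,-193,86.5),k(91,177)),((-119,-193,50.5),k(97,153)),((-95,-169,50.5),k(149,193)),((-160,115,28),k(682,71)),((-104.9,-131,233),k(262,318))]
cs=((T,ot,.7),(S,os,.7),(W,ow,1))
def res(q): return np.concatenate([(proj(c,tow(q,[a for a,_ in o]))-np.array([b for _,b in o]))*w for c,o,w in cs])
r=least_squares(lambda q:res(q).ravel(),np.load("q.npy"),loss="soft_l1")
print(r.x,"\n",res(r.x).round(1)); np.save("q.npy",r.x)
# wrist-only
cs=((W,ow,1),); r2=least_squares(lambda q:res(q).ravel(),r.x,loss="soft_l1");print(r2.x,"\n",res(r2.x).round(1))
for q in(r.x,r2.x): print(tow(q,[(-148,-131,56),(-119,-193,86)]).round(1))
E
```

```text
[717.06309941  40.66387299  -2.177188  ] 
 [[-0.5 -0.9]
 [-1.2 -0.8]
 [-0.6 -0.9]
 [-1.4 -1.8]
 [-2.1 -0.1]
 [ 1.3 -1.8]
 [ 0.4  1.1]
 [-1.9  2.9]
 [ 0.   0.1]
 [-3.3  0.5]]
[717.81204693  40.66290795  -2.17836133] 
 [[ 1.9 -2.3]
 [ 1.   0.6]
 [-1.3  2.4]
 [ 0.7 -0.1]
 [-2.4 -0.2]]
[[693.8 236.9  56. ]
 [626.3 248.4  86. ]]
[[694.7 237.   56. ]
 [627.3 248.5  86. ]]
```

Both fits agree within 1 mm. I'll go above the raised bar next.

```bash
python3 -c "
from h import *
print(plan((-88,-164,260)))"
```

```text
(array([  2.8,  60.5, 120.9]), np.float64(0.001))
```

Emit:
step_arm:
  commands:
    - [[-0.22,3,30,20,0],[-0.22,3,60,50,0],[-0.22,3,60,80,0],[-0.22,3,60,105,0],[-0.22,3,60,121,0],[-0.22,3,60,121,0],[-0.22,3,60,121,0]]

```text
time_s: 2.7
tool_pos: [633.0, 207.4, 260.9]
tcp_rot: [[0.823, -0.568, 0.0], [-0.568, -0.823, -0.001], [0.001, 0.001, -1.0]]
wrist_force: [-0.1, 0.3, 0.4]
finger_gap: 52.3
```

```bash
python3 - <<'E'
from h import *
from station import status
s=status.sense();print(s["time_s"],cut(s["tool_pos"]).round(1),s["wrist_force"].round(1),s["finger_gap"])
for th in np.linspace(.62,0,16):
    X=140-288*np.cos(th)+10*np.sin(th); z=46+10/np.cos(th)+(140-X+11)*np.tan(th)
    print(round(th,2),round(X,1),round(z,1),plan((X,-164,z))[0])
E
```

```text
2.7 [ -89.1 -164.1  260.9] [-0.1  0.3  0.4] 52.286515275834326
0.62 -88.6 229.3 [ 0.1  0.5 31.6]
0.58 -95.6 219.1 [ 0.1 -6.6 41.8]
0.54 -102.3 208.6 [  0.1 -13.2  52.3]
0.5 -108.5 197.8 [  0.1 -19.5  63.1]
0.45 -114.3 186.8 [  0.1 -25.3  74. ]
0.41 -119.7 175.7 [  0.1 -30.7  85.2]
0.37 -124.7 164.3 [  0.1 -35.6  96.6]
0.33 -129.2 152.7 [ 1.000e-01 -4.010e+01  1.081e+02]
0.29 -133.2 141.0 [ 1.000e-01 -4.410e+01  1.198e+02]
0.25 -136.7 129.2 [ 1.000e-01 -4.770e+01  1.317e+02]
0.21 -139.8 117.2 [ 1.000e-01 -5.080e+01  1.437e+02]
0.17 -142.4 105.1 [ 1.000e-01 -5.340e+01  1.558e+02]
0.12 -144.6 92.9 [ 1.000e-01 -5.550e+01  1.679e+02]
0.08 -146.2 80.7 [ 1.000e-01 -5.720e+01  1.802e+02]
0.04 -147.3 68.3 [ 1.000e-01 -5.830e+01  1.925e+02]
0.0 -148.0 56.0 [ 1.000e-01 -5.900e+01  2.049e+02]
```

```bash
python3 - <<'E'
from station import imaging
import cv2
c=imaging.capture("side");cv2.imwrite("pics/s2.png",cv2.convertScaleAbs(cv2.resize(c["frame"][60:400,80:440,::-1],None,fx=1.7,fy=1.7,interpolation=cv2.INTER_CUBIC),alpha=1.6,beta=10))
E
```

```text
(no output)
```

View pics/s2.png

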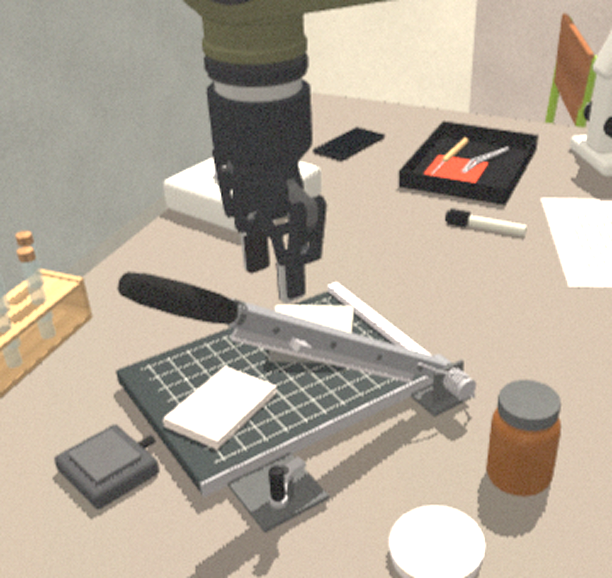

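The side view shows the gripper above the bar just behind the grip, with the nearer finger out on the catch side. Grip, jar and dish are all clear. Starting down along the arc, with a force check partway.

Emit:
step_arm:
  commands:
    - [[-0.22,0,0,16,0],[-0.22,0,0,28,0],[-0.22,0,0,32,0],[-0.22,0,-3,37,0],[-0.22,0,-7,42,0],[-0.22,0,-10,47,0],[-0.22,0,-13,52,0],[-0.22,0,-13,52,0]]

```text
time_s: 3.55
tool_pos: [641.4, 218.4, 209.5]
tcp_rot: [[0.823, -0.568, 0.002], [-0.568, -0.823, -0.001], [0.002, -0.001, -1.0]]
wrist_force: [-2.1, -2.3, 3.1]
finger_gap: 52.1
```

```bash
python3 - <<'E'
from h import *
from station import status
s=status.sense();print(s["time_s"],cut(s["tool_pos"]).round(1),s["wrist_force"].round(1),s["torque"].round(2),s["finger_gap"])
for th in [.52,.48,.44,.4,.36,.32,.28,.24,.2,.16,.12,.09,.06,.03,0]:
    X=140-288*np.cos(th)+10*np.sin(th); z=46+10/np.cos(th)+(140-X+11)*np.tan(th)
    print(round(th,2),round(X,1),round(z,1),plan((X,-164,z))[0])
E
```

```text
3.55 [-102.9 -163.5  209.5] [-2.1 -2.3  3.1] [-0.45  0.39 -0.08] 52.12619506442995
0.52 -105.0 204.1 [-0.5 -2.1  5.5]
0.48 -110.8 193.6 [-0.5 -7.9 15.9]
0.44 -116.3 182.9 [ -0.5 -13.4  26.6]
0.4 -121.4 172.0 [ -0.6 -18.5  37.5]
0.36 -126.0 161.0 [ -0.6 -23.1  48.6]
0.32 -130.2 149.7 [ -0.6 -27.3  59.8]
0.28 -134.0 138.4 [ -0.6 -31.1  71.2]
0.24 -137.4 126.9 [ -0.6 -34.4  82.7]
0.2 -140.3 115.2 [ -0.6 -37.3  94.3]
0.16 -142.7 103.5 [ -0.7 -39.8 106. ]
0.12 -144.7 91.7 [ -0.7 -41.7 117.8]
0.09 -145.9 82.8 [ -0.7 -42.9 126.7]
0.06 -146.9 73.9 [ -0.7 -43.9 135.7]
0.03 -147.6 65.0 [ -0.8 -44.6 144.6]
0 -148.0 56.0 [ -0.8 -45.  153.6]
```

Contact made (about 4 N along the bar's normal). Following the arc.

Emit:
step_arm:
  commands:
    - [[-0.22,-0.5,-5,11,0],[-0.22,-0.5,-9,18,0],[-0.22,-0.5,-13,26,0],[-0.22,-0.5,-17,34,0],[-0.22,-0.5,-20.5,42,0],[-0.22,-0.5,-24,50,0],[-0.22,-0.5,-27,59,0],[-0.22,-0.5,-30,68,0],[-0.22,-0.5,-33,77,0],[-0.22,-0.5,-35,86,0],[-0.22,-0.5,-37.5,95,0],[-0.22,-0.5,-39.5,104,0],[-0.22,-0.5,-41,112,0],[-0.22,-0.5,-42,119,0],[-0.22,-0.5,-43,126,0],[-0.22,-0.5,-44,132,0],[-0.22,-0.5,-44.5,137,0],[-0.22,-0.5,-45,140,0],[-0.22,-0.5,-45,140,0]]

```text
time_s: 5.45
tool_pos: [669.3, 257.6, 71.6]
tcp_rot: [[0.823, -0.568, 0.009], [-0.568, -0.823, 0.003], [0.006, -0.008, -1.0]]
wrist_force: [0.7, 1.8, 8.0]
finger_gap: 52.2
```

```bash
python3 - <<'E'
from h import *
from station import status
s=status.sense();print(s["time_s"],cut(s["tool_pos"]).round(1),s["wrist_force"].round(1),s["torque"].round(2),s["finger_gap"],plan((-148,-164,56)))
E
```

```text
5.45 [-151.1 -162.9   71.6] [0.7 1.8 8. ] [ 0.39 -0.37  0.15] 52.18707108685818 (array([-1.2,  3.2, 15.5]), np.float64(0.003))
```

Emit:
step_arm:
  commands:
    - [[-0.22,-1,1,4,0],[-0.22,-1,2,8,0],[-0.22,-1,3,11,0],[-0.22,-1,3,13,0],[-0.22,-1,3,13,0]]

```text
time_s: 5.95
tool_pos: [669.6, 258.0, 61.0]
tcp_rot: [[0.824, -0.567, 0.016], [-0.567, -0.824, 0.007], [0.009, -0.015, -1.0]]
wrist_force: [1.3, 2.9, 7.0]
finger_gap: 52.2
```

```bash
cat > st.py <<'E'
from h import *
from station import status
s=status.sense();R=s["tcp_rot"];f=R.T@s["wrist_force"]
print(s["time_s"],"cut",cut(s["tool_pos"]).round(1),"Ftool",f.round(1),"Fz",s["wrist_force"][2].round(1),"T",s["torque"].round(2),"gap",round(s["finger_gap"],1),"z",R[:,2].round(4))
E
python3 st.py
```

```text
5.95 cut [-151.6 -162.9   61. ] Ftool [-0.5 -3.2 -7. ] Fz 7.0 T [ 0.45 -0.42  0.1 ] gap 52.2 z [ 0.0163  0.0071 -0.9998]
```

Emit:
step_arm:
  commands:
    - [[-0.22,-1,1,3,0],[-0.22,-1,2,6,0],[-0.22,-1,2,8,0],[-0.22,-1,2,8,0]]

```text
time_s: 6.35
tool_pos: [669.9, 258.5, 55.0]
tcp_rot: [[0.824, -0.566, 0.022], [-0.567, -0.824, 0.01], [0.012, -0.02, -1.0]]
wrist_force: [-0.3, 0.6, 8.2]
finger_gap: 51.6
```

```bash
python3 st.py
```

```text
6.35 cut [-152.1 -162.9   55. ] Ftool [-0.5 -0.5 -8.2] Fz 8.2 T [ 0.03 -0.2   0.02] gap 51.6 z [ 0.0218  0.0097 -0.9997]
```

Emit:
step_arm:
  commands:
    - [[-0.22,0,2,3,0],[-0.22,0,3,5,0],[-0.22,0,3,6,0],[-0.22,0,3,6,0]]

```text
time_s: 6.75
tool_pos: [670.1, 258.5, 52.0]
tcp_rot: [[0.824, -0.566, 0.026], [-0.566, -0.824, 0.014], [0.014, -0.026, -1.0]]
wrist_force: [-2.5, 1.6, 10.9]
finger_gap: 52.2
```

```bash
python3 st.py; python3 - <<'E'
from station import imaging
import cv2
c=imaging.capture("side");cv2.imwrite("pics/s3.png",cv2.convertScaleAbs(cv2.resize(c["frame"][200:380,120:370,::-1],None,fx=3,fy=3,interpolation=cv2.INTER_CUBIC),alpha=1.7,beta=15))
E
```

```text
6.75 cut [-152.3 -162.7   52. ] Ftool [ -2.9  -0.2 -11. ] Fz 10.9 T [0.32 0.27 0.02] gap 52.2 z [ 0.0264  0.0136 -0.9996]
```

View pics/s3.png

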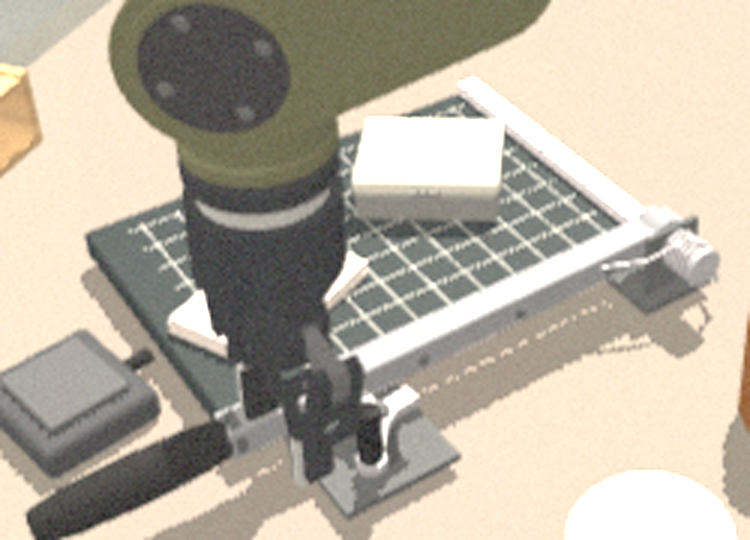

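The view shows the arm level, one fingertip on the bar behind the grip and the other just in front of the post. Pressing a little more to confirm the stop.

Emit:
step_arm:
  commands:
    - [[-0.22,0,2,2,0],[-0.22,0,3,4,0],[-0.22,0,3,5,0],[-0.22,0,3,5,0]]

```text
time_s: 7.2
tool_pos: [670.3, 258.5, 51.6]
tcp_rot: [[0.824, -0.565, 0.031], [-0.566, -0.824, 0.017], [0.016, -0.031, -0.999]]
wrist_force: [-6.5, 1.3, 16.9]
finger_gap: 52.3
```

```bash
python3 st.py
```

```text
7.2 cut [-152.3 -162.6   51.6] Ftool [ -5.8   2.1 -17.1] Fz 16.9 T [ 0.03  0.87 -0.01] gap 52.3 z [ 0.0307  0.0171 -0.9994]
```

On the stop: force rose from 11 to 17 N with only 0.4 mm of travel. I'll hold, then slide to the rear along the bar, trimming z for the tool's slight lean.

Emit:
step_arm:
  commands:
    - [[-0.22,0,0,5,0],[-0.22,0,0,5,0],[-0.22,0,0,5,0],[-0.22,0,2,5,0],[-0.22,0,5,5,0],[-0.22,0,8,5,0],[-0.22,0,11,4.8,0],[-0.22,0,14,4.7,0],[-0.22,0,17,4.6,0],[-0.22,0,20,4.5,0],[-0.22,0,20,4.5,0]]

```text
time_s: 8.3
tool_pos: [664.2, 245.4, 51.9]
tcp_rot: [[0.824, -0.564, 0.044], [-0.566, -0.824, 0.024], [0.023, -0.045, -0.999]]
wrist_force: [3.7, 5.4, 12.1]
finger_gap: 52.5
```

```bash
python3 st.py
```

```text
8.3 cut [-138.1 -160.1   51.9] Ftool [  0.3  -7.  -11.8] Fz 12.1 T [ 0.71 -0.84 -0.01] gap 52.5 z [ 0.0442  0.0237 -0.9987]
```

Emit:
step_arm:
  commands:
    - [[-0.22,-1,3,5,0],[-0.22,-2,6,5.5,0],[-0.22,-2,10,5.5,0],[-0.22,-2,13,5.5,0],[-0.22,-2,16,5.5,0],[-0.22,-2,19,5.5,0],[-0.22,-2,22,5.5,0],[-0.22,-2,25,5.5,0],[-0.22,-2,25,5.5,0]]

```text
time_s: 9.2
tool_pos: [654.8, 230.1, 51.6]
tcp_rot: [[0.824, -0.563, 0.06], [-0.565, -0.824, 0.031], [0.032, -0.06, -0.998]]
wrist_force: [3.1, 7.7, 14.1]
finger_gap: 52.3
```

```bash
python3 st.py
```

```text
9.2 cut [-120.1 -159.1   51.6] Ftool [ -1.3  -8.9 -13.6] Fz 14.1 T [ 0.99 -0.94  0.2 ] gap 52.3 z [ 0.06    0.0314 -0.9977]
```

Emit:
step_arm:
  commands:
    - [[-0.22,-3,0,5.5,0],[-0.22,-6,0,5.5,0],[-0.22,-8,1,5.5,0],[-0.22,-8,4,5.5,0],[-0.22,-8,7,5.5,0],[-0.22,-8,10,5.5,0],[-0.22,-8,13,5.5,0],[-0.22,-8,16,5.5,0],[-0.22,-8,16,5.5,0]]

```text
time_s: 10.1
tool_pos: [646.1, 225.2, 51.5]
tcp_rot: [[0.824, -0.562, 0.077], [-0.565, -0.824, 0.039], [0.042, -0.075, -0.996]]
wrist_force: [4.7, 6.5, 13.7]
finger_gap: 51.8
```

```bash
python3 st.py; python3 - <<'E'
from station import imaging
import cv2
c=imaging.capture("side");cv2.imwrite("pics/s4.png",cv2.convertScaleAbs(cv2.resize(c["frame"][270:400,170:330,::-1],None,fx=4.5,fy=4.5,interpolation=cv2.INTER_CUBIC),alpha=1.7,beta=15))
E
```

```text
10.1 cut [-111.2 -163.5   51.5] Ftool [  0.8  -9.  -13. ] Fz 13.7 T [ 0.9  -1.17  0.2 ] gap 51.8 z [ 0.0768  0.0386 -0.9963]
```

View pics/s4.png

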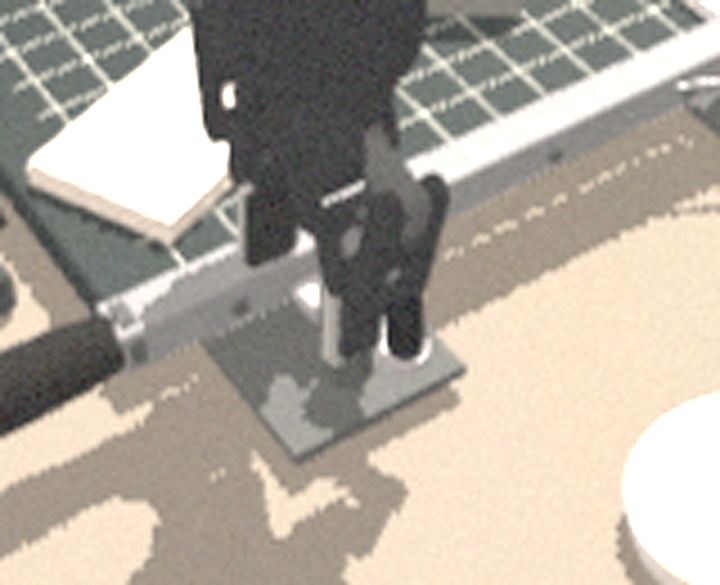

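Finger B is against the post and the catch is turning, with the arm still down. Continuing the swing.

Emit:
step_arm:
  commands:
    - [[-0.22,-2,3,6,0],[-0.22,-3,6,6.5,0],[-0.22,-3,9,6.5,0],[-0.22,-4,12,6.5,0],[-0.22,-4,15,6.5,0],[-0.22,-4,18,6.5,0],[-0.22,-4,20,6.5,0],[-0.22,-4,20,6.5,0]]

```text
time_s: 10.95
tool_pos: [640.1, 214.8, 51.1]
tcp_rot: [[0.823, -0.559, 0.097], [-0.565, -0.824, 0.046], [0.054, -0.092, -0.994]]
wrist_force: [6.5, 7.1, 15.3]
finger_gap: 52.0
```

```bash
python3 st.py
```

```text
10.95 cut [ -99.2 -162.5   51.1] Ftool [  2.2 -10.9 -14.3] Fz 15.3 T [ 0.82 -1.44  0.17] gap 52.0 z [ 0.0968  0.0457 -0.9943]
```

Emit:
step_arm:
  commands:
    - [[-0.22,-2,4,6.5,0],[-0.22,-3,8,6.5,0],[-0.22,-3,11,6.5,0],[-0.22,-3,13,6.5,0],[-0.22,-3,15,6.5,0],[-0.22,-3,15,6.5,0]]

```text
time_s: 11.55
tool_pos: [639.0, 210.5, 51.0]
tcp_rot: [[0.821, -0.558, 0.12], [-0.567, -0.822, 0.058], [0.067, -0.116, -0.991]]
wrist_force: [11.4, 16.3, 9.3]
finger_gap: 52.0
```

```bash
python3 st.py
```

```text
11.55 cut [ -95.1 -160.9   51. ] Ftool [  0.7 -20.8  -6.9] Fz 9.3 T [ 2.16 -2.16 -0.11] gap 52.0 z [ 0.1204  0.0578 -0.991 ]
```

```bash
python3 - <<'E'
from station import imaging
import cv2, numpy as np
c=imaging.capture("side");a=cv2.resize(c["frame"][290:380,190:300,::-1],None,fx=4.5,fy=4.5,interpolation=cv2.INTER_CUBIC)
c=imaging.capture("wrist");b=cv2.resize(c["frame"][:,:,::-1],None,fx=.8,fy=.8)[:,100:400]
im=np.zeros((405,800,3),np.uint8);im[:,:495]=a[:405,:495];im[:384,498:798]=b
cv2.imwrite("pics/s5.png",cv2.convertScaleAbs(im,alpha=1.8,beta=15))
E
```

```text
(no output)
```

View pics/s5.png

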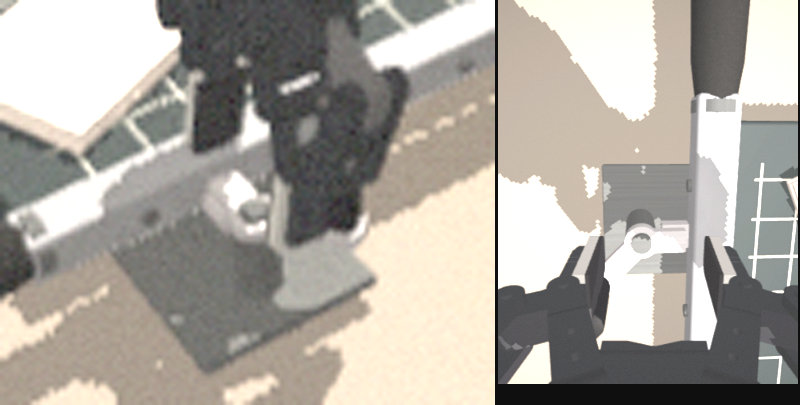

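The wrist view shows the nose pointing at the bar over the lug, with the catch pivot at (640,232) in the montage. The sideways force jumped to 21 N over 4 mm of travel, which fits the catch being on its stop. I'll ease off sideways while holding the bar, then let it up slowly.

Emit:
step_arm:
  commands:
    - [[-0.22,0,4,6,0],[-0.22,0,3,6,0],[-0.22,0,2,6,0],[-0.22,0,2,5,0],[-0.22,0,1,4,0],[-0.22,0,0,3,0],[-0.22,0,-2,2,0],[-0.22,0,-3,1.5,0],[-0.22,0,-3,1,0]]

```text
time_s: 12.55
tool_pos: [642.6, 212.8, 52.4]
tcp_rot: [[0.821, -0.557, 0.124], [-0.567, -0.822, 0.057], [0.07, -0.117, -0.991]]
wrist_force: [-3.3, -5.7, 9.7]
finger_gap: 52.0
```

```bash
python3 st.py
```

```text
12.55 cut [ -99.  -159.3   52.4] Ftool [  1.2   5.4 -10.3] Fz 9.7 T [-0.81  0.09 -0.2 ] gap 52.0 z [ 0.1239  0.057  -0.9907]
```

Emit:
step_arm:
  commands:
    - [[-0.22,0,-1,1.5,0],[-0.22,0,-1,0.8,0],[-0.22,0,-1,0,0],[-0.22,0,-1,-0.8,0],[-0.22,0,-1,-1.5,0],[-0.22,0,-1,-2.2,0],[-0.22,0,-1.3,-3,0],[-0.22,0,-1.5,-3.8,0],[-0.22,0,-1.5,-4.5,0],[-0.22,0,-1.5,-5,0],[-0.22,0,-1.5,-5,0]]

```text
time_s: 13.65
tool_pos: [642.7, 213.8, 57.5]
tcp_rot: [[0.821, -0.557, 0.124], [-0.567, -0.822, 0.057], [0.07, -0.117, -0.991]]
wrist_force: [0.3, -0.4, -0.5]
finger_gap: 51.8
```

```bash
python3 st.py
```

```text
13.65 cut [ -99.9 -159.8   57.5] Ftool [0.4 0.2 0.5] Fz -0.5 T [-0.02  0.08  0.05] gap 51.8 z [ 0.1238  0.057  -0.9907]
```

Contact force is zero after 5 mm of rise, so the arm is held by the catch. Retreating straight up.

Emit:
step_arm:
  commands:
    - [[-0.22,0.3,-1,-5,0],[-0.22,1,-2.5,-15,0],[-0.22,2,-5,-30,0],[-0.22,4,-7,-50,0],[-0.22,6,-11,-80,0],[-0.22,9,-15,-115,0],[-0.22,11,-18,-150,0],[-0.22,11,-18,-150,0],[-0.22,11,-18,-150,0]]

```text
time_s: 14.55
tool_pos: [644.3, 214.1, 212.4]
tcp_rot: [[0.821, -0.557, 0.128], [-0.567, -0.822, 0.058], [0.073, -0.121, -0.99]]
wrist_force: [-0.7, -0.4, -0.6]
finger_gap: 51.7
```

```bash
python3 st.py; python3 - <<'E'
from station import imaging
import cv2, numpy as np, pickle
t=imaging.capture("top");a=cv2.resize(t["frame"][130:280,110:250,::-1],None,fx=2.8,fy=2.8)
s=imaging.capture("side");a=cv2.resize(s["frame"][190:380,120:330,::-1],None,fx=2,fy=2,interpolation=cv2.INTER_CUBIC)
c=imaging.capture("wrist");b=cv2.resize(c["frame"][100:360,220:470,::-1],None,fx=1.5,fy=1.5,interpolation=cv2.INTER_CUBIC)
im=np.zeros((400,800,3),np.uint8);im[:380,:420]=a;im[:390,422:797]=b
cv2.imwrite("pics/f.png",cv2.convertScaleAbs(im,alpha=1.7,beta=15))
t0=cv2.imread("pics/top0.png");d=cv2.absdiff(t0,t["frame"][:,:,::-1].copy()).max(2)
for n,(x,y) in dict(jar=(234,333),petri=(179,305),power=(182,147),cards=(224,181),box=(289,202),marker=(478,266)).items(): print(n,d[y-18:y+18,x-18:x+18].mean().round(1))
E
```

```text
14.55 cut [-101.  -158.7  212.4] Ftool [-0.4  0.8  0.5] Fz -0.6 T [-0.04  0.11  0.02] gap 51.7 z [ 0.1285  0.0581 -0.99  ]
jar 3.2
petri 23.7
power 3.0
cards 6.0
box 6.2
marker 4.1
```

View pics/f.png

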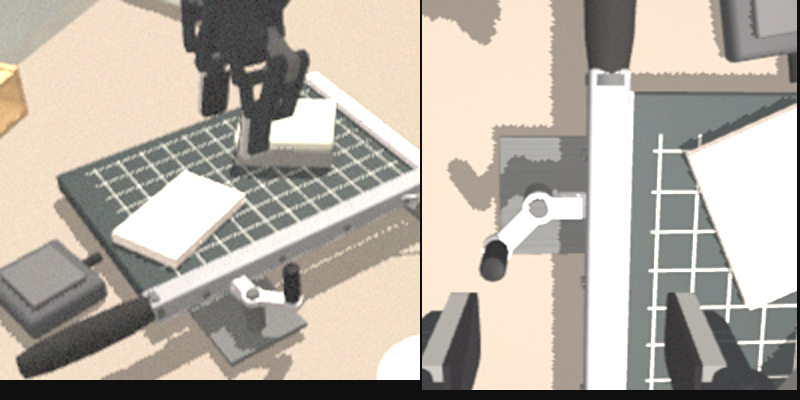

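The catch is home: in the wrist view its nose runs square to the bar, from (539,208) to (583,207), and covers the lug. The arm is level and the gripper is clear. Handing in.

```bash
python3 -c "
from station import workorder
print(workorder.finish_job())"
```

```text
the job is handed in; nothing more can be done
None
```

The cutter is locked: the arm is down under the catch and the job is handed in, at about 15 s of the 61 s allowed. No verdict was reported.

- **What I did:** I pressed the arm down along its arc to its stop. On the stop, force went from 11 to 17 N in 0.4 mm of travel. One fingertip kept the bar down while I slid back along it and the other pushed the post round until the catch stopped. I then eased off slowly and retreated straight up.
- **Forces:** The highest readings I took, at the end of each move, were about 17 N pressing and 21 N sideways, the latter as the catch reached its stop. I have no readings from within the moves.
- **Last checks:** After release the contact force was about zero, and the final pictures show the arm level. The catch's nose is square to the bar over the lug, and the gripper hangs about 150 mm clear.
- **Bystanders:** The before and after top views match for five of the six. The petri dish patch differed more (23.7, against 6.2 or less for the others). I took this for a change in the robot's shadow, since nothing went near the dish, but I did not check it separately.
- **What drifted:** The tool tilted by up to about 0.14 rad during the press because each move started from the measured, deflected pose. It caused no contact problem that I could see.

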